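# Pack the stack-cell fixture with spacers and hold it clamped

## Task

Stand yellow spacer plates from the white rack, one after another, upright in the channel of the clamping fixture, between the blue follower and the red sprung pad, until the gap is filled closely enough for the short stroke of the follower to clamp them. Leave the spacers that are not needed in the rack and the other things on the bench alone. Then take the follower's black handle, push the stack against the pad until the pad gives about half of its travel, not to its stop, and finish while still holding it pushed in like that (do not let go).

Things in the scene. Friction and masses are not known exactly. Their poses are not given: they have to be found in the camera images.
- fixture: Clamping fixture, aluminium plate 270 x 90 x 20 mm fixed to the bench, its channel 66 mm wide between walls 24 mm high above the channel floor. Origin 20 mm under point channel, same axes. At the far end a dark steel stop carries the red sprung pad, 38 mm high; the stop is set elsewhere each time. Lower a spacer into the middle of the room left; push those already in towards the pad to make room.
- channel (a point): Point on the channel floor, on its centre line, under the blue follower's working face when fully back. x runs along the channel to the red pad (pushing direction), y across, z up. The gap starts here, 36 to 66 mm long to the pad: find out by eye or feel. The stack clamps once no more than 27 mm of it is left with the follower back; with over 30 mm left the follower runs out of stroke.
- follower (a joint): Travel of the blue follower (face 37 mm high) in m along the channel's +x: 0 fully back, where a weak spring (1 to 3 N) returns it when let go; 0.032 at the end of its stroke.
- handle (a point): Grip point on the follower's upright black handle, a flat post 14 mm (x) by 26 mm (y) standing from 41 to 117 mm above the bench; this point is 95 mm above the bench, 55 mm behind the working face (towards -x). Grip it from above, fingers closing along y. Axes as the channel's; it moves with the follower.
- pad (a joint): How far the red sprung pad is pushed in, in m: 0 free, 0.010 at its stop. The spring needs 4 N to begin to move and 1 N more for each mm (9 N at half travel, 14 N at the stop).
- rack: White rack 148 x 80 mm, fixed to the bench, floor 10 mm high, with ridges 10 mm higher making four slots 34 mm apart along its x. Origin under its centre.
- s1_mid (a point): Spacer 1 of four alike, yellow, 0.06 to 0.11 kg: body 20 mm thick (x), 60 mm wide (y), 40 mm high; on top a flat grip tab 8 mm (x) by 24 mm (y), 40 to 85 mm above the underside. This point is on its middle axis, 42 mm above the underside; z up. Grip the tab from above, 66 mm above the underside, fingers closing along y, clear of the other tabs. It starts in a rack slot, its x along the rack's.
- s2_mid (a point): Spacer 2 of four alike, yellow, 0.06 to 0.11 kg: body 20 mm thick (x), 60 mm wide (y), 40 mm high; on top a flat grip tab 8 mm (x) by 24 mm (y), 40 to 85 mm above the underside. This point is on its middle axis, 42 mm above the underside; z up. Grip the tab from above, 66 mm above the underside, fingers closing along y, clear of the other tabs. It starts in a rack slot, its x along the rack's.
- s3_mid (a point): Spacer 3 of four alike, yellow, 0.06 to 0.11 kg: body 20 mm thick (x), 60 mm wide (y), 40 mm high; on top a flat grip tab 8 mm (x) by 24 mm (y), 40 to 85 mm above the underside. This point is on its middle axis, 42 mm above the underside; z up. Grip the tab from above, 66 mm above the underside, fingers closing along y, clear of the other tabs. It starts in a rack slot, its x along the rack's.
- s4_mid (a point): Spacer 4 of four alike, yellow, 0.06 to 0.11 kg: body 20 mm thick (x), 60 mm wide (y), 40 mm high; on top a flat grip tab 8 mm (x) by 24 mm (y), 40 to 85 mm above the underside. This point is on its middle axis, 42 mm above the underside; z up. Grip the tab from above, 66 mm above the underside, fingers closing along y, clear of the other tabs. It starts in a rack slot, its x along the rack's.
- clip_green: Bystander: green joint clip, 30 mm, in the white tray; leave alone.
- clip_orange: Bystander: orange joint clip, 30 mm, in the white tray; leave alone.
- stopper: Bystander: glass stopper, 36 mm high, in the white tray (150 x 110 x 22 mm, fixed); leave alone.
- bottle: Bystander: amber bottle, 66 mm across, 110 mm high, beside the fixture; leave alone.
- beaker: Bystander: glass beaker, 72 mm across, 90 mm high, beside the fixture; leave alone.
There are look-alikes about, which are no part of the job. What is shaped like the part that bears s1_mid but grey is not meant. What is shaped like the part that bears s4_mid but orange is not meant.

How it is judged:
By the outcome, as a careful person would: the job done as asked, in the order asked, and still so for the second after the job is handed in, while the arm keeps its last pose, push and grip.
It also fails if it takes over 72 s, if anything falls off the work surface, if the arm or the gripper's body presses on something with over 40 N, if the wrist force passes 120 N, or if a joint passes its speed limit or range.

## Robot

A 7-joint arm with a two-finger parallel gripper is mounted at the origin on the work surface. World frame = base frame: x ahead of the robot, y to its left, z up, the work surface at z = 0. Lengths are in m, angles in rad, forces in N, time in s.
With the tool pointing down it reaches from about 0.4 to 0.85 m from the base axis. Payload 10.4 kg.
Tool frame: the origin (TCP) lies at the very end of the fingers, on their centre line; the grasp point (between the pads) lies 19 mm behind it; y points along the fingers, z is the direction in which the jaws open and shut, and the axes are right-handed (so a half turn about y gives the same grasp; the last joint's range is limited). The gripper opens to 85 mm and grips with 20 to 120 N. Pads are 22 mm wide; open, the fingers measure 114 mm over their backs; the gripper's body (76 mm by 85 mm) begins 54 mm behind the grasp point. The pads swing forward as they close: fully open they stand 13 mm farther back than shut.
Start: joints at [1.305, 0.332, -0.065, 1.46, 0.022, 1.35, -0.088], TCP at [0.15, -0.607, 0.231] pointing down, gripper open.
Joint ranges: [-2.6, 2.6], [-0.5, 2.12], [-1.47, 1.34], [0.16, 2.42], [-1.27, 4.41], [0.06, 2.06], [-2.6, 2.6]. Speed limits (rad/s): [2.22, 2.22, 2.79, 2.79, 3.14, 3.14, 3.14].

## Interface

Orientations are given as a unit quaternion [x, y, z, w].
In Python, from workcell import manip gives the robot as it stands.
- The arm moves only by the tool arm_command, never from a script. Its argument "commands" is a list that holds one entry, the list of rows, each a list of 6 numbers: the shift along the world's x, y, z in cm, then the turn, a rotation vector about the world's x, y, z in degrees. A call has 1 to 20 rows; each row is the pose to reach, as a shift and turn from the pose commanded when the call began; what a row does not reach only later rows make up. A row lasts 1/10 s, in which the tool goes at most 50 mm and 8.59 degrees, less where a joint would pass 70% of its speed; a pose out of reach is approached as far as the arm can. A call with a gripper value outside its range is refused whole. "claw" is the finger opening in cm, from 0 to 8.54, set as the call begins (left out, the last holds). The fingers move at their own pace and stop on an object; "newtons" is the grip in N (left out, the last holds). Time passes only in rows, so rows that repeat a pose let the fingers close. It gives the time, the measured TCP pose, the force and the opening at its end, in the units of the state.
- manip.get_obs(): the state, without advancing time (a new reading comes with each control period).
- manip.camera(name): name is "scene" or "side" or "wrist"; returns a dict with "pixels" (400x640x3 uint8, blue, green, red), "depth" (400x640 float32, m along the optical axis (not along the pixel's ray), 0 where there is no reading), "K" (3x3 intrinsics, pixels), "rvec" (rotation vector, rad) and "tvec" (3), from world to camera coordinates, as OpenCV has them. Camera axes: x right, y down, z forward; pixel columns grow to the right and rows downward; lengths in m; the calibration is good to about 2 mm. A picture is of the moment at which its call begins.
- manip.hand_in(): hands the job in, once; it reports no verdict.
Trained networks look in the newest picture that a camera, given by its name, has taken for a name from the list of things; names that differ only in an ending like _2 or _b are one class to them, and where a whole thing is asked for, a point or a joint stands for the part that bears it (a point fixed in the world has none). Each returns a list of dicts, best first, with "p" (0 to 1); they miss things now and then, are a little off and sometimes report something else, mostly with a low value. They report only what shows in the picture. A call takes as long as a camera call. They do not tell look-alikes from the thing itself.
- manip.masks_of(camera, thing): "mask" (400x640 bool, what is visible of it) and "bbox" ([left, top, right, bottom] in pixels, round what is visible of it).
The state is a dict: "clock": time; "joint_pos": joint angles; "joint_velocities": joint speeds; "tau": joint torques, N m; "position": TCP position; "ee_rot": TCP orientation; "ft_force": force on the tool from outside, world axes, zero at the start; "torque": the same for the moment, N m; "grip_width": opening from 0.0 (shut) to 1.0 (fully open).
Only numpy, scipy, OpenCV 4.12 (cv2) and the standard library are available. Lean on these libraries where they do the work, as an engineer would, in place of code of your own. Each camera call takes 0.05 s, during which the arm holds its last target.

## Working session

There is one attempt and no reset: what is moved stays moved. The work goes in short steps, Python scripts to look and compute and a tool call to move; the robot and the scene stay as the last step left them, time stands still between calls to the robot, and variables do not carry over. Pictures are saved under pics/ and viewed, and the job is handed in when it is done.

Besides the shell and the picture viewer there is one more tool, called after ">>>" as name([rows], argument=value, ...), one row to a line, values as JSON. arm_command: Moves the arm, as the interface text tells. Its arguments: {"type":"object","properties":{"commands":{"type":"array"},"claw":{"type":"number"},"newtons":{"type":"number"}},"required":["commands"]}

```bash
ls; mkdir -p pics; cat > h.py <<'E'
import numpy as np, cv2
from workcell import manip
def cam(n):
    c=manip.camera(n); R=cv2.Rodrigues(np.array(c['rvec'],float))[0]; c['R']=R; c['t']=np.array(c['tvec'],float).ravel(); c['K']=np.array(c['K'],float); return c
def pts(c,mask=None):
    d=c['depth']; v,u=np.nonzero((d>0)&(mask if mask is not None else True))
    z=d[v,u]; p=np.stack([(u-c['K'][0,2])/c['K'][0,0]*z,(v-c['K'][1,2])/c['K'][1,1]*z,z],1)
    return (p-c['t'])@c['R'], u, v
def proj(c,P):
    P=np.atleast_2d(P)@c['R'].T+c['t']; q=P@c['K'].T; return q[:,:2]/q[:,2:]
E
python3 - <<'E'
from h import *
for n in ['scene','side','wrist']:
    c=cam(n); cv2.imwrite(f'pics/{n}0.png',c['pixels']); print(n,-c['R'].T@c['t'],c['R'][2])
    np.savez(f'{n}0.npz',**{k:c[k] for k in ['pixels','depth','K','R','t']})
    for th in ['fixture','rack','s1_mid','handle','pad','follower']:
        for m in manip.masks_of(n,th): print(th,round(m['p'],2),m['bbox'],m['mask'].sum())
o=manip.get_obs(); print(o)
E
```

```text
pics
scene [ 1.03549819 -0.60421559  0.72067794] [-0.53047742  0.56174044 -0.63485541]
fixture 0.76 [306.8, 169.7, 435.1, 253.5] 4308
rack 0.93 [187.2, 270.0, 271.1, 312.0] 862
s1_mid 0.75 [191.6, 233.9, 216.0, 281.9] 562
s1_mid 0.73 [141.7, 225.7, 174.9, 263.2] 806
s1_mid 0.6 [164.2, 300.9, 204.1, 347.5] 1075
handle 0.83 [316.1, 168.8, 362.9, 215.1] 983
follower 0.58 [218.5, 245.9, 242.6, 294.6] 662
follower 0.57 [316.7, 164.8, 360.4, 217.1] 958
side [0.1301949  0.50390745 0.70033768] [ 0.41404122 -0.60861288 -0.67687534]
fixture 0.69 [275.4, 197.0, 315.2, 238.2] 944
fixture 0.56 [207.3, 191.5, 325.4, 255.5] 3524
rack 0.7 [342.8, 161.9, 396.5, 187.1] 513
s1_mid 0.71 [413.7, 161.3, 436.6, 188.3] 464
s1_mid 0.61 [365.3, 126.1, 386.6, 153.3] 234
s1_mid 0.5 [381.8, 153.8, 395.7, 182.3] 241
handle 0.79 [276.0, 198.6, 312.6, 237.7] 937
pad 0.55 [250.8, 203.3, 266.3, 225.5] 202
follower 0.84 [275.4, 194.8, 314.3, 237.5] 902
follower 0.47 [369.4, 147.4, 380.6, 179.3] 237
wrist [ 0.2195522  -0.58832699  0.3748965 ] [-0.27422102 -0.06886078 -0.95919812]
{'clock': 1.05, 'joint_pos': array([ 1.3053991 ,  0.33216575, -0.06473388,  1.46011858,  0.02160708,
        1.3498776 , -0.08851907]), 'joint_velocities': array([ 0.00196957, -0.0009975 , -0.00048897, -0.00107409,  0.00030089,
       -0.00067517, -0.00031619]), 'tau': array([-3.99958253e-04, -6.25243878e+01,  4.89341654e-02, -3.91839767e+01,
        1.65042136e-02,  1.87524849e-03, -6.02929777e-05]), 'position': array([ 0.15030193, -0.60667959,  0.23135013]), 'ee_rot': array([ 0.08562347, -0.70185912,  0.70194461, -0.08565144]), 'ft_force': array([-0.0814159 , -0.10505099,  0.14685801]), 'torque': array([ 0.00205803, -0.01211689,  0.04509395]), 'grip_width': 0.9974306512437415}
```

View pics/scene0.png

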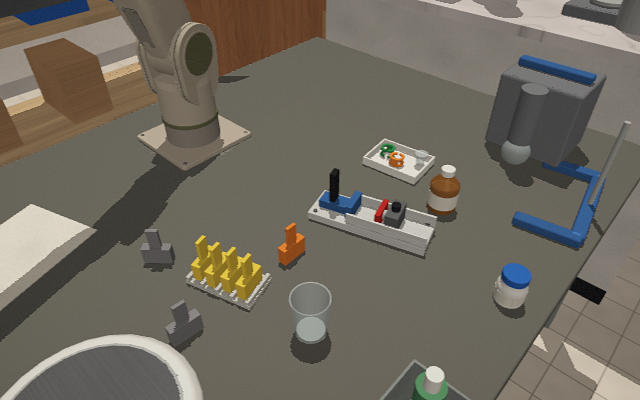

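View pics/side0.png

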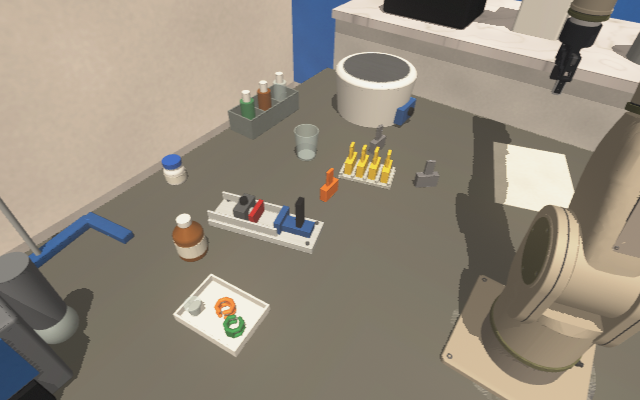

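View pics/wrist0.png

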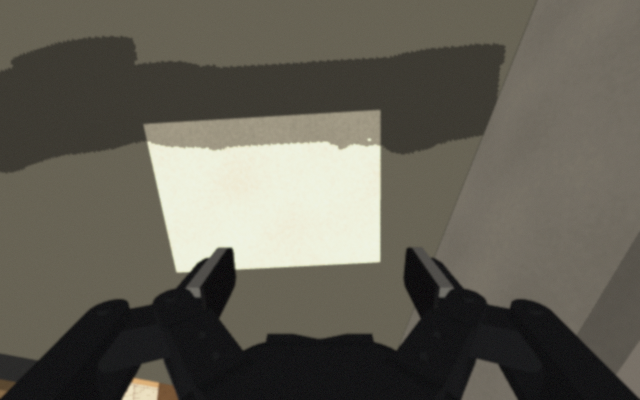

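Scene view: four yellow spacers stand in the white rack at about (203,258), (216,263), (232,270) and (249,277). The orange look-alike is at (291,245), and the grey ones at (155,247) and (183,325). The fixture is at (372,220): blue follower with black handle (334,185), red pad (381,211). I choose the yellow ones in the rack.

```bash
cat > m.py <<'E'
from h import *
for n in ['scene','side']:
    c=dict(np.load(f'{n}0.npz')); hsv=cv2.cvtColor(c['pixels'],cv2.COLOR_BGR2HSV)
    P,u,v=pts(c); H=hsv[v,u].astype(int)
    col={'yellow':(H[:,0]>20)&(H[:,0]<32)&(H[:,1]>150)&(H[:,2]>60),
     'red':((H[:,0]<4)|(H[:,0]>176))&(H[:,1]>170)&(H[:,2]>80),
     'blue':(H[:,0]>100)&(H[:,0]<125)&(H[:,1]>120)}
    ws=(P[:,0]>0.2)&(P[:,0]<0.9)&(np.abs(P[:,1])<.5)
    if n=='scene': box=lambda a,b,c_,d:(u>a)&(u<b)&(v>c_)&(v<d)
    for k,m in col.items():
        m=m&ws
        Q=P[m&(P[:,2]>0.01)&(P[:,2]<.13)]; 
        if len(Q)==0: print(n,k,'none');continue
        print(n,k,len(Q),Q.min(0).round(3),Q.max(0).round(3),np.median(Q,0).round(3))
        if k=='yellow':
            # tab tops
            T=Q[Q[:,2]>0.065]
            lab=T
            _,_,ctr=cv2.kmeans(T.astype(np.float32),4,None,(3,100,1e-5),10,cv2.KMEANS_PP_CENTERS)
            print(ctr[np.argsort(ctr[:,0])].round(4))
            print('max z',np.percentile(Q[:,2],[50,90,99]))
        else:
            r=cv2.minAreaRect((Q[:,:2]*1000).astype(np.float32)); print(r)
    cv2.imwrite(f'pics/{n}_crop.png',cv2.resize(c['pixels'][150:320,130:450] if n=='scene' else c['pixels'][110:270,190:450],None,fx=2.4,fy=2.4,interpolation=cv2.INTER_CUBIC))
    # white & lights at fixture / rack
    W=(H[:,1]<40)&(H[:,2]>110)&ws&(P[:,2]>0.005)&(P[:,2]<.06)
    for nm,ub in [('rack',(183,275,235,315) if n=='scene' else (335,400,140,190)),('fix',(300,440,165,255) if n=='scene' else (203,328,190,255))]:
        m=W&(u>ub[0])&(u<ub[1])&(v>ub[2])&(v<ub[3]); Q=P[m]; 
        print(n,nm,len(Q),cv2.minAreaRect((Q[:,:2]*1000).astype(np.float32)),np.percentile(Q[:,2],[2,50,98]))
E
python3 m.py
```

```text
scene yellow 2534 [ 0.423 -0.32   0.011] [0.558 0.291 0.098] [ 0.506 -0.283  0.05 ]
[[ 0.4421 -0.29    0.0838]
 [ 0.4758 -0.283   0.0833]
 [ 0.5079 -0.2714  0.0838]
 [ 0.5414 -0.2635  0.0839]]
max z [0.05008588 0.08887623 0.0963693 ]
scene red 154 [0.6   0.022 0.027] [0.626 0.085 0.062] [0.617 0.045 0.057]
((613.6709594726562, 53.363826751708984), (10.98163890838623, 63.97968673706055), 16.66290855407715)
scene blue 1222 [ 0.475 -0.005  0.01 ] [0.9   0.295 0.096] [0.565 0.049 0.037]
((688.8259887695312, 144.706787109375), (448.1539611816406, 259.31463623046875), 5.593551158905029)
scene rack 750 ((521.9638061523438, -311.0823974609375), (165.27955627441406, 116.97270965576172), 42.034996032714844) [0.00574898 0.01231154 0.04104841]
scene fix 3691 ((560.826171875, 150.12686157226562), (270.34747314453125, 313.8266296386719), 16.24553680419922) [0.00587467 0.02111079 0.04568453]
side yellow 833 [ 0.421 -0.375  0.011] [ 0.55  -0.229  0.099] [ 0.49  -0.259  0.05 ]
[[ 0.4365 -0.2818  0.0853]
 [ 0.47   -0.274   0.0845]
 [ 0.5019 -0.2622  0.0851]
 [ 0.5352 -0.2545  0.0847]]
max z [0.05031381 0.08887608 0.09705112]
side red 78 [0.6   0.025 0.053] [0.623 0.083 0.061] [0.611 0.054 0.059]
((611.4742431640625, 53.816612243652344), (11.034466743469238, 58.70220947265625), 14.994275093078613)
side blue 798 [ 0.471 -0.     0.01 ] [0.9   0.297 0.074] [0.829 0.067 0.041]
((686.5333862304688, 147.68374633789062), (451.5711669921875, 257.2895812988281), 5.5014753341674805)
side rack 226 ((500.4178466796875, -327.12847900390625), (143.07696533203125, 192.78294372558594), 15.00432300567627) [0.00872806 0.02002416 0.04208727]
side fix 2472 ((589.8333129882812, 48.371368408203125), (270.7625732421875, 91.14163970947266), 16.58347511291504) [0.00664959 0.02135281 0.04598076]
```

```bash
cat > fit.py <<'E'
from h import *
from scipy.optimize import least_squares
def sdf(p,c,h):
    q=np.abs(p-c)-h; return np.linalg.norm(np.maximum(q,0),axis=1)+np.minimum(q.max(1),0)
def loc(P,x,y,a,z0=0):
    d=P-[x,y,z0]; c,s=np.cos(a),np.sin(a); return np.stack([c*d[:,0]+s*d[:,1],-s*d[:,0]+c*d[:,1],d[:,2]],1)
def spacer(p,z0=0): # p local to spacer underside centre
    return np.minimum(sdf(p,np.array([0,0,z0+.02]),np.array([.01,.03,.02])),sdf(p,np.array([0,0,z0+.0625]),np.array([.004,.012,.0225])))
def solve(f,x0): 
    r=least_squares(f,x0,loss='soft_l1',f_scale=.002); return r.x,np.median(np.abs(f(r.x)))
def data(tag='0'):
    out={}
    for n in ['scene','side']:
        c=dict(np.load(f'{n}{tag}.npz')); hsv=cv2.cvtColor(c['pixels'],cv2.COLOR_BGR2HSV); P,u,v=pts(c); out[n]=(P,hsv[v,u].astype(int),u,v,c)
    return out
def yel(H): return (H[:,0]>20)&(H[:,0]<32)&(H[:,1]>150)&(H[:,2]>60)
def red(H): return ((H[:,0]<4)|(H[:,0]>176))&(H[:,1]>170)&(H[:,2]>80)
def blu(H): return (H[:,0]>100)&(H[:,0]<125)&(H[:,1]>120)
E
cat > f1.py <<'E'
from fit import *
D=data()
for n in ['scene','side','both']:
    if n=='both': P=np.vstack([D[k][0] for k in D]);H=np.vstack([D[k][1] for k in D])
    else: P,H=D[n][:2]
    m=yel(H)&(P[:,0]>.4)&(P[:,0]<.58)&(P[:,1]>-.33)&(P[:,1]<-.21)&(P[:,2]>.022)&(P[:,2]<.11)
    Q=P[m]
    def f(x):
        p=loc(Q,*x); return np.min([spacer(p-[d,0,0],.010) for d in (-.051,-.017,.017,.051)],0)
    x,e=solve(f,[.489,-.273,.26]); print(n,'rack',x.round(4),np.degrees(x[2]).round(2),e)
    # individual
    p=loc(Q,*x); 
    for d in (-.051,-.017,.017,.051):
        q=Q[np.abs(p[:,0]-d)<.014]
        g=lambda y:spacer(loc(q,*y),.010)
        y0=np.array([x[0]+d*np.cos(x[2]),x[1]+d*np.sin(x[2]),x[2]]); y,e=solve(g,y0); print('   sp',y.round(4),np.degrees(y[2]).round(1),e)
    # fixture
    m=(H[:,1]<40)&(H[:,2]>100)&(P[:,2]>.008)&(P[:,2]<.05)
    l=loc(P,.59,.0485,np.radians(16.5)); m&=(np.abs(l[:,0])<.15)&(np.abs(l[:,1])<.058); Q=P[m]
    def f(x):
        p=loc(Q,*x); b=np.minimum(sdf(p,np.array([0,0,.01]),np.array([.135,.045,.01])),0*p[:,0]+9)
        for s in(-1,1): b=np.minimum(b,sdf(p,np.array([0,s*.039,.022]),np.array([.135,.006,.022])))
        return b
    x,e=solve(f,[.59,.0485,.288]); print(n,'fix',x.round(4),np.degrees(x[2]).round(2),e)
    l=loc(P,*x)
    ins=(np.abs(l[:,0])<.14)&(np.abs(l[:,1])<.05)
    for nm,m in (('red',red(H)&ins&(l[:,2]>.03)),('blue',blu(H)&ins&(l[:,2]>.025)),('dark',(H[:,2]<60)&ins&(l[:,2]>.07)&(l[:,2]<.125))):
        q=l[m]; print('  ',nm,len(q),'x',np.percentile(q[:,0],[1,5,50,95,99]).round(4),'y',np.percentile(q[:,1],[2,50,98]).round(3),'z',np.percentile(q[:,2],[2,50,98]).round(3))
        if nm=='blue':
            t=q[q[:,2]>.05]; print('   blue top x',np.percentile(t[:,0],[1,5,50,95,99]).round(4),len(t))
        if nm=='dark':
            q=q[q[:,0]<0]
            g=lambda y:sdf(loc(q,y[0],y[1],0),np.array([0,0,.079]),np.array([.007,.013,.038])); y,e=solve(g,[np.median(q[:,0]),0]); print('   handle local',y.round(4),e,len(q), 'maxz',q[:,2].max())
E
python3 f1.py
```

```text
scene rack [ 0.4886 -0.2751  0.2761] 15.82 0.0007097210693316203
   sp [ 0.4388 -0.2886  0.3011] 17.2 0.0006188095144344825
   sp [ 0.4726 -0.2813  0.2624] 15.0 0.0005885714592696809
   sp [ 0.5046 -0.2693  0.2568] 14.7 0.0005506762011476627
   sp [ 0.5382 -0.2611  0.2775] 15.9 0.0005390978739063315
scene fix [0.5898 0.0476 0.296 ] 16.96 0.0016413017430549053
   red 150 x [0.0191 0.0201 0.0259 0.0292 0.0296] y [-0.033 -0.011  0.026] z [0.035 0.057 0.061]
   blue 601 x [-0.1151 -0.1116 -0.0636 -0.0343 -0.0339] y [-0.032 -0.012  0.025] z [0.026 0.042 0.059]
   blue top x [-0.0944 -0.0617 -0.0412 -0.0343 -0.0341] 174
   dark 255 x [-0.094  -0.0921 -0.083   0.061   0.0634] y [-0.015 -0.008  0.01 ] z [0.071 0.09  0.118]
   handle local [-0.0896 -0.0006] 0.000569094509283751 190 maxz 0.11907309880790415
side rack [ 0.4885 -0.2751  0.2814] 16.12 0.0009273989296891758
   sp [ 0.4383 -0.2892  0.2571] 14.7 0.0009493697188501585
   sp [ 0.4727 -0.2815  0.2965] 17.0 0.0007476076417260646
   sp [ 0.5044 -0.2696  0.2557] 14.6 0.000811932015886219
   sp [ 0.5377 -0.2612  0.2632] 15.1 0.000784742201
[... 620 characters left out ...]
0694457258020083
   sp [ 0.4726 -0.2814  0.2607] 14.9 0.0006148837959742241
   sp [ 0.5046 -0.2694  0.2589] 14.8 0.0006071412535453612
   sp [ 0.5381 -0.2611  0.2763] 15.8 0.0005870776644532685
both fix [0.59   0.0475 0.2952] 16.91 0.0016464056250141811
   red 228 x [0.0171 0.0185 0.0244 0.029  0.0294] y [-0.033 -0.006  0.028] z [0.037 0.058 0.061]
   blue 949 x [-0.1168 -0.1132 -0.0639 -0.0347 -0.0342] y [-0.032 -0.006  0.026] z [0.027 0.042 0.059]
   blue top x [-0.094  -0.0498 -0.0419 -0.0347 -0.0342] 285
   dark 407 x [-0.0971 -0.0966 -0.0859  0.0584  0.0629] y [-0.015 -0.001  0.014] z [0.071 0.092 0.118]
   handle local [-0.0897 -0.0005] 0.0005366658826519415 327 maxz 0.1197362594608561
```

View pics/scene_crop.png

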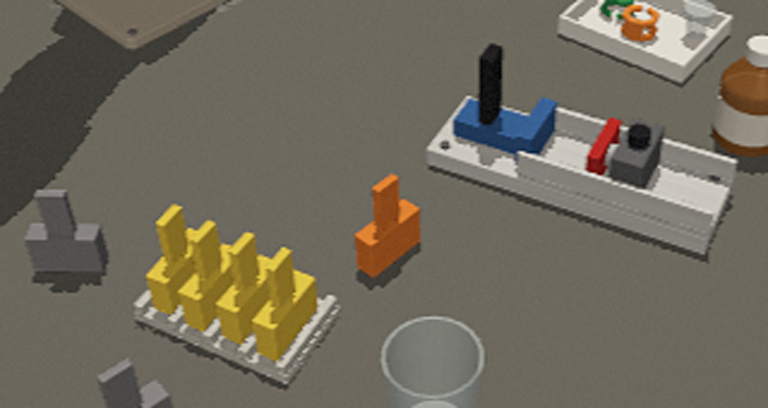

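View pics/side_crop.png

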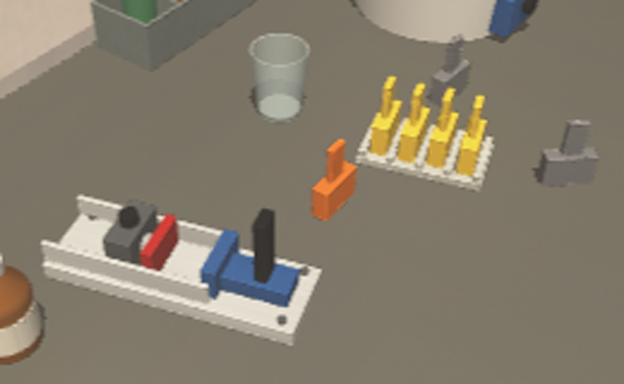

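```bash
cat > f2.py <<'E'
from fit import *
from scipy.spatial.transform import Rotation as R
D=data()
for n in ['scene','side','both']:
    if n=='both': P=np.vstack([D[k][0] for k in D]);H=np.vstack([D[k][1] for k in D])
    else: P,H=D[n][:2]
    m=(H[:,1]<40)&(H[:,2]>100)&(P[:,2]>.008)&(P[:,2]<.05)
    l=loc(P,.59,.0475,np.radians(16.5)); m&=(np.abs(l[:,0])<.15)&(np.abs(l[:,1])<.055); Q=P[m]
    def f(x):
        p=loc(Q,*x[:3]); b=sdf(p,np.array([0,0,.01]),np.array([.135,.045,.01]))
        for s in(-1,1): b=np.minimum(b,sdf(p,np.array([(x[3]+.135)/2,s*(.033+x[4]/2),.022]),np.array([(.135-x[3])/2,x[4]/2,.022])))
        return b
    x,e=solve(f,[.59,.0475,.288,-.05,.01]); print(n,'fix',x.round(4),np.degrees(x[2]).round(2),e,len(Q))
    l=loc(P,*x[:3]); ins=(np.abs(l[:,0])<.14)&(np.abs(l[:,1])<.05)
    q=l[(H[:,2]<60)&ins&(l[:,2]>.07)&(l[:,2]<.125)&(l[:,0]<0)]
    g=lambda y:sdf(loc(q,y[0],y[1],0),np.array([0,0,.079]),np.array([.007,.013,.038])); y,e=solve(g,[-.09,0]); print('   handle local',y.round(4),e,len(q))
    q=l[blu(H)&ins&(l[:,2]>.046)]; print('  blue',np.percentile(q[:,0],[2,98]))
    q=l[red(H)&ins&(l[:,2]>.03)]; print('  red',np.percentile(q[:,0],[2,5,95,98]),np.percentile(q[:,1],[2,98]))
o=manip.get_obs(); print(R.from_quat(o['ee_rot']).as_matrix().round(3))
E
python3 f2.py
```

```text
scene fix [ 0.5904  0.0464  0.2866 -0.0493  0.0057] 16.42 0.0008827634821305403 3050
   handle local [-0.0898 -0.0001] 0.0005509233109213161 190
  blue [-0.09378751 -0.03420732]
  red [0.01906439 0.01995632 0.02915698 0.02927327] [-0.03142031  0.02770282]
side fix [ 0.5907  0.0463  0.2859 -0.0515  0.0061] 16.38 0.0008024831283213914 2379
   handle local [-0.0898  0.    ] 0.0004633615528041278 137
  blue [-0.05002264 -0.03661412]
  red [0.01679812 0.01745864 0.02647256 0.02738549] [-0.02635349  0.02989101]
both fix [ 0.5905  0.0464  0.2865 -0.0514  0.0058] 16.42 0.0008555618644605243 5429
   handle local [-0.0898 -0.0001] 0.0005203453741315445 327
  blue [-0.09322405 -0.03445986]
  red [0.01773835 0.0183376  0.02897918 0.0291013 ] [-0.03135645  0.02890075]
[[-0.971  0.     0.24 ]
 [-0.24  -0.    -0.971]
 [-0.    -1.     0.   ]]
```

```bash
python3 - <<'E'
from fit import *
D=data()
for n,pix in (('scene',[(180,312),(155,240),(291,232),(245,262)]),('side',[(378,132),(430,168),(333,178)])):
    P,H,u,v,c=D[n]
    for a,b in pix:
        i=np.argmin((u-a)**2+(v-b)**2); print(n,(a,b),P[i].round(3))
E
```

```text
scene (180, 312) [ 0.532 -0.402  0.068]
scene (155, 240) [ 0.345 -0.333  0.063]
scene (291, 232) [ 0.535 -0.142  0.072]
scene (245, 262) [ 0.543 -0.266  0.091]
side (378, 132) [ 0.525 -0.39   0.071]
side (430, 168) [ 0.334 -0.333  0.062]
side (333, 178) [ 0.526 -0.151  0.054]
```

>>> arm_command([
  [[38.8, 34.6, -5.0, 0, 0, 1.9], [38.8, 34.6, -5.0, 0, 0, 1.9], [38.8, 34.6, -5.0, 0, 0, 1.9], [38.8, 34.6, -5.0, 0, 0, 1.9], [38.8, 34.6, -5.0, 0, 0, 1.9], [38.8, 34.6, -5.0, 0, 0, 1.9], [38.8, 34.6, -5.0, 0, 0, 1.9], [38.8, 34.6, -5.0, 0, 0, 1.9], [38.8, 34.6, -5.0, 0, 0, 1.9], [38.8, 34.6, -5.0, 0, 0, 1.9], [38.8, 34.6, -5.0, 0, 0, 1.9], [38.8, 34.6, -5.0, 0, 0, 1.9], [38.8, 34.6, -5.0, 0, 0, 1.9], [38.8, 34.6, -5.0, 0, 0, 1.9], [38.8, 34.6, -5.0, 0, 0, 1.9], [38.8, 34.6, -5.0, 0, 0, 1.9]],
], claw=5.5, newtons=40)

```text
clock: 2.65
position: [0.5377, -0.2617, 0.1816]
ee_rot: [0.097, -0.7, 0.701, -0.097]
ft_force: [-0.1, 0.4, -0.3]
grip_width: 0.647
```

```bash
python3 - <<'E'
from h import *
c=cam('wrist'); im=c['pixels'].copy()
o=manip.get_obs(); print(o['position'],o['clock'])
for p in ([.5381,-.2611,.095],[.5046,-.2694,.095]):
    q=proj(c,p)[0]; print(q); cv2.drawMarker(im,(int(q[0]),int(q[1])),(255,0,255),0,14)
cv2.imwrite('pics/wrist1.png',im)
E
```

```text
[ 0.53781199 -0.26149131  0.18153568] 2.7
[319.80010611 202.98031579]
[318.52300826 240.64881894]
```

View pics/wrist1.png

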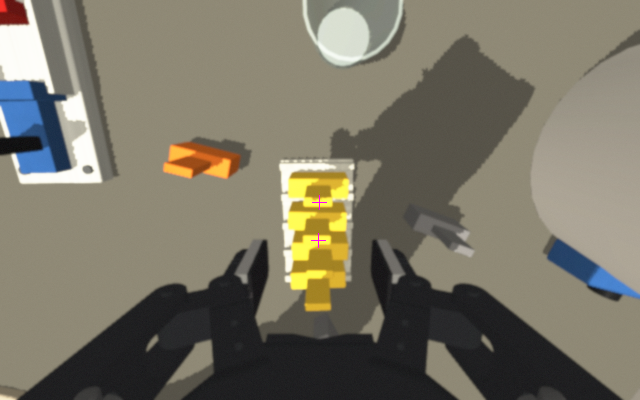

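The wrist view shows the yellow row at (285–350, 175–310), with my tab markers (319,203) and (318,240) on the tabs of the two front spacers. The fingers straddle the row. I'll grasp the front one.

>>> arm_command([
  [[0, 0.05, -4, 0, 0, 0], [0, 0.05, -7, 0, 0, 0], [0, 0.05, -10, 0, 0, 0], [0, 0.05, -12.4, 0, 0, 0], [0, 0.05, -12.4, 0, 0, 0], [0, 0.05, -12.4, 0, 0, 0]],
])

```text
clock: 3.3
position: [0.5383, -0.2604, 0.058]
ee_rot: [0.097, -0.7, 0.7, -0.097]
ft_force: [0.2, -0.2, 0.8]
grip_width: 0.645
```

>>> arm_command([
  [[0, 0, 0, 0, 0, 0], [0, 0, 0, 0, 0, 0], [0, 0, 0, 0, 0, 0], [0, 0, 0, 0, 0, 0], [0, 0, 0, 0, 0, 0], [0, 0, 0, 0, 0, 0]],
], claw=1.5, newtons=50)

```text
clock: 3.9
position: [0.5392, -0.2606, 0.0589]
ee_rot: [0.097, -0.7, 0.701, -0.098]
ft_force: [-0.9, 0.3, 7.1]
grip_width: 0.273
```

>>> arm_command([
  [[0, 0, 1, 0, 0, 0], [0, 0, 3, 0, 0, 0], [0, 0, 7, 0, 0, 0], [0, 0, 11, 0, 0, 0], [0, 0, 14, 0, 0, 0], [0, 0, 14, 0, 0, 0], [0, 0, 14, 0, 0, 0]],
])

```text
clock: 4.6
position: [0.5384, -0.2602, 0.1982]
ee_rot: [0.097, -0.7, 0.701, -0.098]
ft_force: [-0.7, 0.2, -1.8]
grip_width: 0.271
```

```bash
cat > look.py <<'E'
from fit import *
import sys
tag=sys.argv[1]
for n in ['scene','side']:
    c=cam(n); np.savez(f'{n}{tag}.npz',**{k:c[k] for k in ['pixels','depth','K','R','t']})
    im=c['pixels'][150:330,130:450] if n=='scene' else c['pixels'][100:270,190:450]
    cv2.imwrite(f'pics/{n}{tag}.png',cv2.resize(im,None,fx=2.4,fy=2.4,interpolation=cv2.INTER_CUBIC))
a=cv2.imread(f'pics/scene{tag}.png');b=cv2.imread(f'pics/side{tag}.png')
a=cv2.resize(a,(600,338));b=cv2.resize(b,(400,262)); im=np.zeros((600,600,3),np.uint8); im[:338]=a; im[338:,:400]=b; cv2.imwrite(f'pics/both{tag}.png',im)
o=manip.get_obs(); print(o['position'],o['ft_force'],o['grip_width'],o['clock'])
E
python3 look.py 2
```

```text
[ 0.53762966 -0.25993792  0.19631565] [ 0.13956009 -0.06325695 -1.206042  ] 0.2753450616239128 4.7
```

View pics/both2.png

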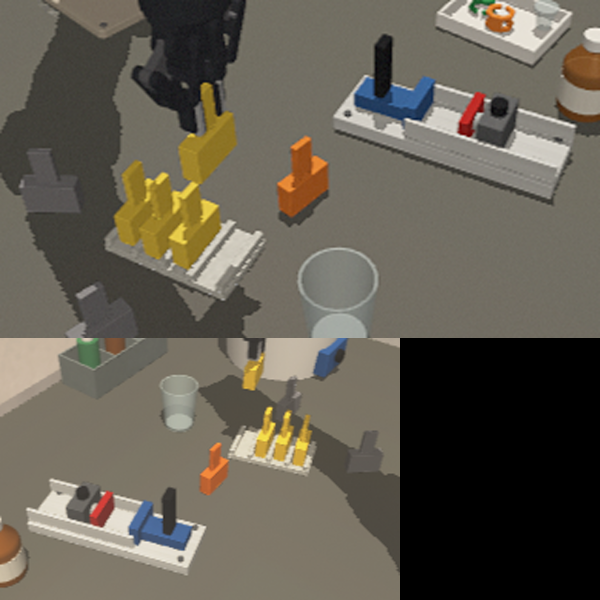

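The spacer is in the grip at about (208,145) in the composite, upright. I'll fit its underside and tilt before placing it.

```bash
cat > held.py <<'E'
from fit import *
from scipy.spatial.transform import Rotation as R
import sys
D=data(sys.argv[1]); o=manip.get_obs(); t=o['position']
P=np.vstack([D[k][0] for k in D]);H=np.vstack([D[k][1] for k in D])
m=yel(H)&(np.linalg.norm(P[:,:2]-t[:2],axis=1)<.06)&(P[:,2]>t[2]-.06)&(P[:,2]<t[2]+.06)
Q=P[m]; print(len(Q))
yaw=np.radians(15.8)
def f(x):
    r=R.from_rotvec([x[4],x[5],0])*R.from_euler('z',x[3]); return spacer(r.inv().apply(Q-x[:3]))
x0=[t[0],t[1],t[2]-.047,yaw,0,0]; x,e=solve(f,x0); print('underside',x[:3].round(4),'rel tcp mm',((x[:3]-t)*1000).round(1),'yaw,tilt deg',np.degrees(x[3:]).round(1),e)
E
python3 held.py 2
```

```text
988
underside [ 0.5376 -0.2611  0.1498] rel tcp mm [ -0.   -1.2 -46.6] yaw,tilt deg [15.7 -0.2  0.2] 0.0005192346557737577
```

>>> arm_command([
  [[0.5, 3, 0, 0, 0, 0.7], [1, 7, 0, 0, 0, 0.7], [1.6, 11, 0, 0, 0, 0.7], [2.2, 15, 0, 0, 0, 0.7], [2.8, 19, 0, 0, 0, 0.7], [3.4, 23, 0, 0, 0, 0.7], [4.0, 27, 0, 0, 0, 0.7], [4.3, 29, 0, 0, 0, 0.7], [4.5, 30.5, 0, 0, 0, 0.7], [4.5, 30.5, 0, 0, 0, 0.7], [4.5, 30.5, 0, 0, 0, 0.7], [4.5, 30.5, -2, 0, 0, 0.7], [4.5, 30.5, -4, 0, 0, 0.7], [4.5, 30.5, -6, 0, 0, 0.7], [4.5, 30.5, -6.5, 0, 0, 0.7], [4.5, 30.5, -6.5, 0, 0, 0.7], [4.5, 30.5, -6.5, 0, 0, 0.7]],
])

```text
clock: 6.4
position: [0.5838, 0.0441, 0.1333]
ee_rot: [0.101, -0.7, 0.7, -0.102]
ft_force: [0.4, 0.1, 0.0]
grip_width: 0.274
```

```bash
python3 look.py 3; python3 held.py 3;python3 - <<'E'
from fit import *
o=manip.get_obs(); print('tcp local',loc(o['position'][None],.5905,.0464,.2865))
E
```

```text
[0.58395268 0.04456961 0.1335139 ] [-0.61611587 -0.1966506  -0.78691085] 0.27109090038722417 6.5
644
underside [0.5832 0.0432 0.0851] rel tcp mm [ -0.8  -1.4 -48.4] yaw,tilt deg [16.1  0.6  0.8] 0.0004995472396195719
tcp local [[-6.79770839e-03  9.44722005e-05  1.33513896e-01]]
```

View pics/both3.png

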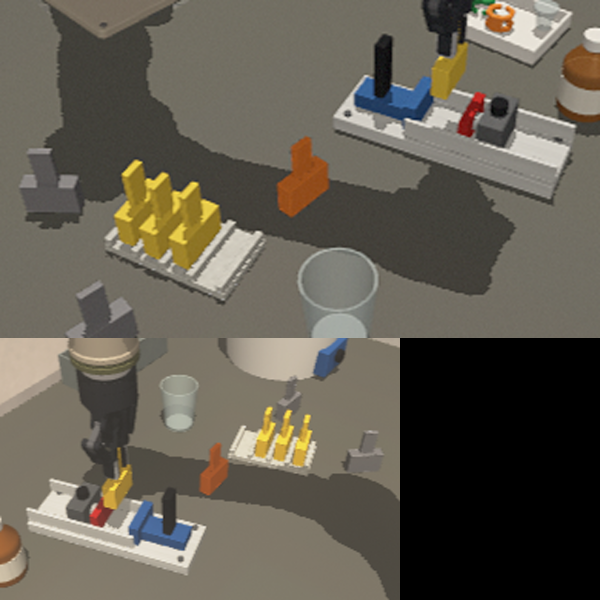

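The held spacer hangs over the gap between the blue face and red pad ((448,70) in the composite). It is about 1 mm off centre across the channel. Lowering.

>>> arm_command([
  [[0, 0.1, -2, 0, 0, 0], [0, 0.1, -4, 0, 0, 0], [0, 0.1, -5, 0, 0, 0], [0, 0.1, -6, 0, 0, 0], [0, 0.1, -6.2, 0, 0, 0], [0, 0.1, -6.2, 0, 0, 0], [0, 0.1, -6.2, 0, 0, 0]],
])

```text
clock: 7.2
position: [0.5838, 0.046, 0.0712]
ee_rot: [0.101, -0.7, 0.7, -0.102]
ft_force: [-0.2, 0.0, -0.9]
grip_width: 0.273
```

>>> arm_command([
  [[0, 0, -0.1, 0, 0, 0], [0.3, 0.09, -0.15, 0, 0, 0], [0.6, 0.18, -0.15, 0, 0, 0], [0.96, 0.28, -0.15, 0, 0, 0], [1.15, 0.34, -0.15, 0, 0, 0], [1.34, 0.4, -0.15, 0, 0, 0], [1.34, 0.4, -0.15, 0, 0, 0]],
])

```text
clock: 7.9
position: [0.5971, 0.0499, 0.069]
ee_rot: [0.101, -0.7, 0.7, -0.102]
ft_force: [-0.3, 0.2, 0.7]
grip_width: 0.27
```

>>> arm_command([
  [[0.1, 0.03, 0, 0, 0, 0], [0.1, 0.03, 0, 0, 0, 0]],
])

```text
clock: 8.1
position: [0.5974, 0.0501, 0.069]
ee_rot: [0.102, -0.7, 0.7, -0.101]
ft_force: [-3.1, -1.4, 3.2]
grip_width: 0.27
```

>>> arm_command([
  [[0.1, 0.03, 0, 0, 0, 0], [0.1, 0.03, 0, 0, 0, 0]],
])

```text
clock: 8.3
position: [0.5979, 0.0502, 0.0689]
ee_rot: [0.102, -0.7, 0.7, -0.101]
ft_force: [-6.5, -0.8, 6.4]
grip_width: 0.274
```

Contact with the pad is felt at TCP x ≈ 0.597, which makes the gap about 52 mm. That means two spacers, leaving about 12 mm. I'll back off slightly, release and rise.

>>> arm_command([
  [[-0.19, -0.06, -0.1, 0, 0, 0], [-0.19, -0.06, -0.1, 0, 0, 0]],
])

```text
clock: 8.5
position: [0.5974, 0.0501, 0.0689]
ee_rot: [0.101, -0.7, 0.7, -0.102]
ft_force: [-3.3, -0.2, 8.2]
grip_width: 0.269
```

>>> arm_command([
  [[0, 0, 0, 0, 0, 0], [0, 0, 0, 0, 0, 0], [0, 0, 0, 0, 0, 0], [0, 0, 0, 0, 0, 0], [0, 0, 0.5, 0, 0, 0], [0, 0, 2, 0, 0, 0], [0, 0, 5, 0, 0, 0], [0, 0, 9, 0, 0, 0], [0, 0, 13, 0, 0, 0], [0, 0, 13, 0, 0, 0]],
], claw=5)

```text
clock: 9.5
position: [0.5996, 0.0507, 0.2053]
ee_rot: [0.098, -0.699, 0.7, -0.105]
ft_force: [0.8, 0.7, 0.1]
grip_width: 0.587
```

```bash
python3 look.py 4
```

```text
[0.59742228 0.04997532 0.19987363] [-0.26492296 -0.2127098  -0.6765354 ] 0.5866534667528112 9.6
```

View pics/both4.png

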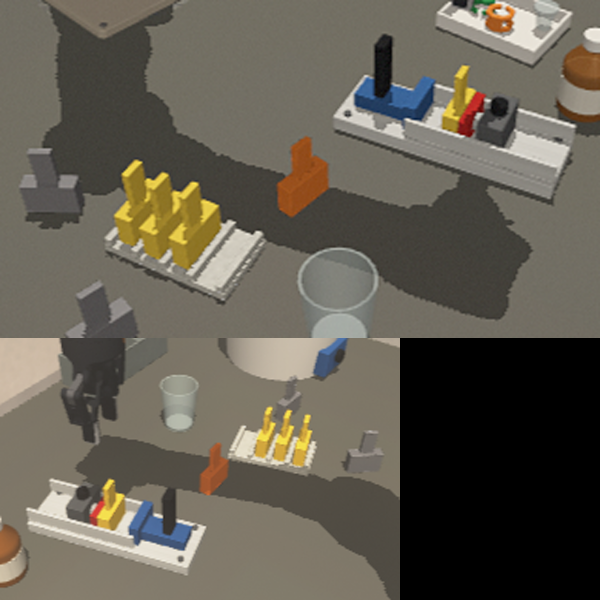

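The spacer stands upright against the red pad at (460,100) in the composite, and three spacers are left in the rack. Measuring its pose, then taking the second.

```bash
cat > ch.py <<'E'
from fit import *
import sys
D=data(sys.argv[1])
P=np.vstack([D[k][0] for k in D]);H=np.vstack([D[k][1] for k in D])
X=(.5905,.0464,.2865)
l=loc(P,*X); m=yel(H)&(l[:,0]>-.04)&(l[:,0]<.03)&(np.abs(l[:,1])<.035)&(l[:,2]>.03)&(l[:,2]<.11)
from itertools import *
q=l[m]
t=q[q[:,2]>.075]; n=int(sys.argv[2]); 
x0=[np.median(t[:,0])] if n==1 else [np.percentile(t[:,0],15),np.percentile(t[:,0],85)]
p0=sum([[a,0,0] for a in x0],[])
f=lambda x:np.min([spacer(loc(q,*x[3*i:3*i+3],.020)) for i in range(n)],0)
x,e=solve(f,p0); print('channel spacers local',[(x[3*i:3*i+2]*1000).round(1).tolist()+[np.degrees(x[3*i+2]).round(1)] for i in range(n)],e)
for k in D:
    P,H=D[k][:2]; l=loc(P,*X); ins=(np.abs(l[:,0])<.14)&(np.abs(l[:,1])<.05)
    r=l[red(H)&ins&(l[:,2]>.03)]; b=l[blu(H)&ins&(l[:,2]>.05)]
    print(k,'red x',np.percentile(r[:,0],[3,97]).round(4),'blue x',np.percentile(b[:,0],[3,97]).round(4))
    d=l[(H[:,2]<60)&ins&(l[:,2]>.07)&(l[:,2]<.115)&(l[:,0]<-.03)]
    if len(d)>40:
        g=lambda y:sdf(loc(d,y[0],y[1],0),np.array([0,0,.079]),np.array([.007,.013,.038])); y,e=solve(g,[np.median(d[:,0]),0]); print('  handle',y.round(4),e,len(d))
E
python3 ch.py 4 1
```

```text
channel spacers local [[6.5, 0.5, np.float64(0.2)]] 0.0005430761210491325
scene red x [0.0194 0.0293] blue x [-0.094  -0.0344]
  handle [-0.0897 -0.    ] 0.0006222300046501827 146
side red x [0.0197 0.0271] blue x [-0.0497 -0.0367]
  handle [-0.0896 -0.0001] 0.0003964760210521615 113
```

>>> arm_command([
  [[-0.6, -3, 0, 0, 0, -1], [-1.4, -7, 0, 0, 0, -1], [-2.2, -11, 0, 0, 0, -1], [-3.2, -15, 0, 0, 0, -1], [-4.4, -19, 0, 0, 0, -1], [-5.8, -23, 0, 0, 0, -1], [-7.2, -27, 0, 0, 0, -1], [-8.6, -30, 0, 0, 0, -1], [-9.3, -31.9, 0, 0, 0, -1], [-9.3, -31.9, 0, 0, 0, -1], [-9.3, -31.9, 0, 0, 0, -1], [-9.3, -31.9, 0, 0, 0, -1]],
])

```text
clock: 10.8
position: [0.5042, -0.2677, 0.1975]
ee_rot: [-0.096, 0.701, -0.7, 0.096]
ft_force: [0.6, 0.0, 0.6]
grip_width: 0.587
```

```bash
python3 - <<'E'
from h import *
c=cam('wrist'); im=c['pixels'].copy()
o=manip.get_obs(); print(o['position'],o['ee_rot'],o['clock'])
for p in ([.5046,-.2694,.095],):
    q=proj(c,p)[0]; print(q); cv2.drawMarker(im,(int(q[0]),int(q[1])),(255,0,255),0,14)
cv2.imwrite('pics/wrist2.png',im)
E
```

```text
[ 0.50425078 -0.267719    0.19759434] [-0.09621992  0.70075249 -0.7003197   0.09612488] 10.85
[322.41338586 198.34861366]
```

View pics/wrist2.png

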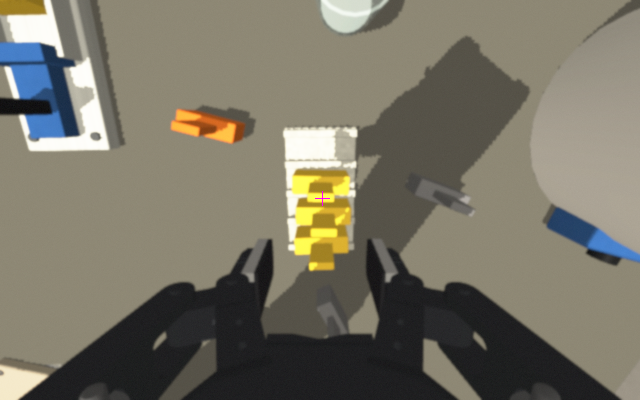

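The marker (322,198) lies on the tab of the front-most remaining yellow spacer, with the fingers straddling it. Descending.

>>> arm_command([
  [[0.05, -0.15, -4, 0, 0, 0], [0.05, -0.15, -8, 0, 0, 0], [0.05, -0.15, -11, 0, 0, 0], [0.05, -0.15, -13, 0, 0, 0], [0.05, -0.15, -13.8, 0, 0, 0], [0.05, -0.15, -13.8, 0, 0, 0], [0.05, -0.15, -13.8, 0, 0, 0]],
])

```text
clock: 11.55
position: [0.5052, -0.2706, 0.061]
ee_rot: [0.095, -0.7, 0.701, -0.096]
ft_force: [0.4, 0.1, 0.4]
grip_width: 0.585
```

>>> arm_command([
  [[0, 0, 0, 0, 0, 0], [0, 0, 0, 0, 0, 0], [0, 0, 0, 0, 0, 0], [0, 0, 0, 0, 0, 0], [0, 0, 0, 0, 0, 0], [0, 0, 0, 0, 0, 0]],
], claw=1.5, newtons=50)

```text
clock: 12.15
position: [0.505, -0.2709, 0.0609]
ee_rot: [0.095, -0.7, 0.701, -0.096]
ft_force: [-1.1, 1.2, 5.9]
grip_width: 0.269
```

>>> arm_command([
  [[0, 0, 1, 0, 0, 0], [0, 0, 3, 0, 0, 0], [0, 0, 7, 0, 0, 0], [0, 0, 11, 0, 0, 0], [0, 0, 14, 0, 0, 0], [0, 0, 14, 0, 0, 0], [0, 0, 14, 0, 0, 0], [0, 0, 14, 0, 0, 0]],
])

```text
clock: 12.95
position: [0.5036, -0.2705, 0.1988]
ee_rot: [-0.096, 0.701, -0.7, 0.095]
ft_force: [0.4, -0.2, -1.2]
grip_width: 0.268
```

```bash
python3 look.py 5; python3 held.py 5
```

```text
[ 0.50361668 -0.27039712  0.19856681] [ 0.63843776  0.29944653 -0.09290226] 0.2696290295121817 13.05
1031
underside [ 0.5037 -0.2711  0.1486] rel tcp mm [  0.1  -0.7 -50. ] yaw,tilt deg [15.3  0.2  0.5] 0.0005161852931978069
```

View pics/both5.png

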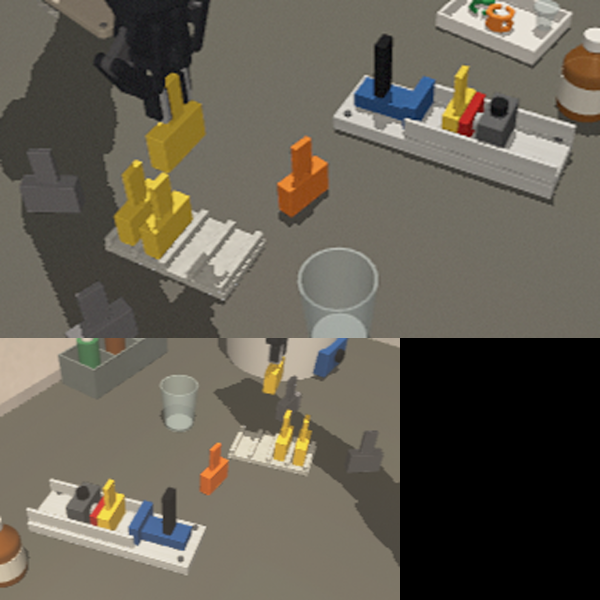

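The second spacer is held upright at (175,125). Moving it over the middle of the remaining room.

>>> arm_command([
  [[0.5, 3, 0, 0, 0, 1.1], [1.4, 7, 0, 0, 0, 1.1], [2.4, 11, 0, 0, 0, 1.1], [3.4, 15, 0, 0, 0, 1.1], [4.4, 19, 0, 0, 0, 1.1], [5.3, 23, 0, 0, 0, 1.1], [6.0, 27, 0, 0, 0, 1.1], [6.6, 30, 0, 0, 0, 1.1], [6.8, 31.2, 0, 0, 0, 1.1], [6.8, 31.2, 0, 0, 0, 1.1], [6.8, 31.2, 0, 0, 0, 1.1], [6.8, 31.2, -2, 0, 0, 1.1], [6.8, 31.2, -4, 0, 0, 1.1], [6.8, 31.2, -5, 0, 0, 1.1], [6.8, 31.2, -5, 0, 0, 1.1], [6.8, 31.2, -5, 0, 0, 1.1]],
])

```text
clock: 14.65
position: [0.5726, 0.0406, 0.1505]
ee_rot: [0.102, -0.7, 0.7, -0.102]
ft_force: [0.3, -0.1, -0.3]
grip_width: 0.269
```

```bash
python3 look.py 6; sed -i 's/P\[:,2\]>t\[2\]-.06)/P[:,2]>t[2]-.047)/' held.py; python3 held.py 6;python3 - <<'E'
from fit import *
o=manip.get_obs(); print('tcp local',loc(o['position'][None],.5905,.0464,.2865))
E
```

```text
[0.57287997 0.04103547 0.15090951] [-0.2928454  -0.11277125 -0.6300115 ] 0.2679713107651694 14.75
703
underside [0.5738 0.0402 0.1004] rel tcp mm [  0.9  -0.8 -50.5] yaw,tilt deg [15.7  0.7 -0.6] 0.0006260953557255117
tcp local [[-0.01841781 -0.00016651  0.15090951]]
```

View pics/both6.png

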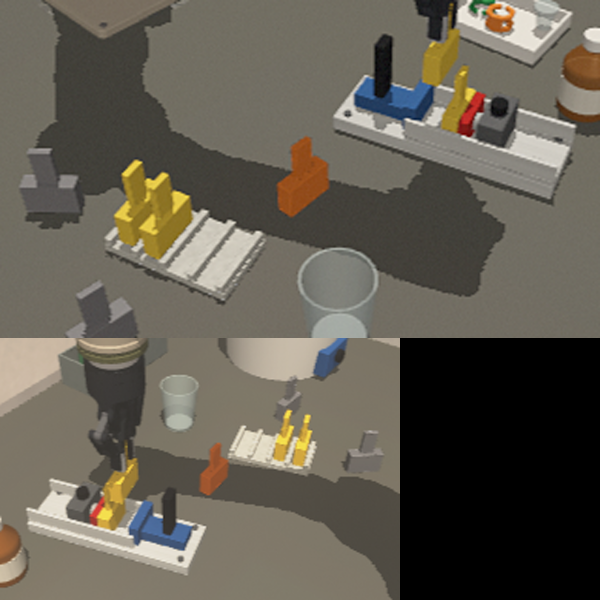

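The second spacer hovers at (440,55) between the blue face and the first spacer. A 1 mm correction, then lowering.

>>> arm_command([
  [[-0.12, 0.06, -2, 0, 0, 0.4], [-0.12, 0.06, -4, 0, 0, 0.4], [-0.12, 0.06, -5.5, 0, 0, 0.4], [-0.12, 0.06, -6.5, 0, 0, 0.4], [-0.12, 0.06, -7.4, 0, 0, 0.4], [-0.12, 0.06, -7.8, 0, 0, 0.4], [-0.12, 0.06, -7.8, 0, 0, 0.4], [-0.12, 0.06, -7.8, 0, 0, 0.4]],
])

```text
clock: 15.55
position: [0.5714, 0.042, 0.0724]
ee_rot: [0.104, -0.699, 0.699, -0.105]
ft_force: [0.4, 0.4, -0.5]
grip_width: 0.272
```

>>> arm_command([
  [[0.1, 0.03, -0.1, 0, 0, 0], [0.29, 0.08, -0.15, 0, 0, 0], [0.48, 0.14, -0.15, 0, 0, 0], [0.48, 0.14, -0.15, 0, 0, 0]],
])

```text
clock: 15.95
position: [0.5764, 0.0434, 0.0709]
ee_rot: [0.104, -0.699, 0.699, -0.105]
ft_force: [-2.2, -0.0, 5.0]
grip_width: 0.272
```

>>> arm_command([
  [[0.1, 0.03, 0, 0, 0, 0], [0.1, 0.03, 0, 0, 0, 0]],
])

```text
clock: 16.15
position: [0.5772, 0.0436, 0.0709]
ee_rot: [0.104, -0.699, 0.699, -0.105]
ft_force: [-2.0, -0.2, 6.2]
grip_width: 0.271
```

>>> arm_command([
  [[0, 0, 0, 0, 0, 0], [0, 0, 0, 0, 0, 0], [0, 0, 0, 0, 0, 0], [0, 0, 0, 0, 0, 0], [0, 0, 0.5, 0, 0, 0], [0, 0, 2, 0, 0, 0], [0, 0, 5, 0, 0, 0], [0, 0, 9, 0, 0, 0], [0, 0, 13, 0, 0, 0], [0, 0, 13, 0, 0, 0], [0, 0, 13, 0, 0, 0]],
], claw=5)

```text
clock: 17.25
position: [0.5775, 0.0438, 0.2023]
ee_rot: [0.104, -0.699, 0.7, -0.106]
ft_force: [-0.3, -0.6, -1.5]
grip_width: 0.584
```

```bash
python3 look.py 7;python3 ch.py 7 2
```

```text
[0.57645662 0.04350585 0.20000451] [0.23183218 0.33262264 0.06534867] 0.588924022315845 17.35
channel spacers local [[-13.6, 0.2, np.float64(-0.2)], [6.5, 0.4, np.float64(-0.1)]] 0.0006055901926265903
scene red x [0.0198 0.029 ] blue x [-0.0943 -0.0343]
  handle [-0.0897 -0.    ] 0.0006957056379295618 146
side red x [0.0191 0.0275] blue x [-0.0495 -0.0366]
  handle [-0.0896 -0.0002] 0.00039789646027131847 112
```

View pics/both7.png

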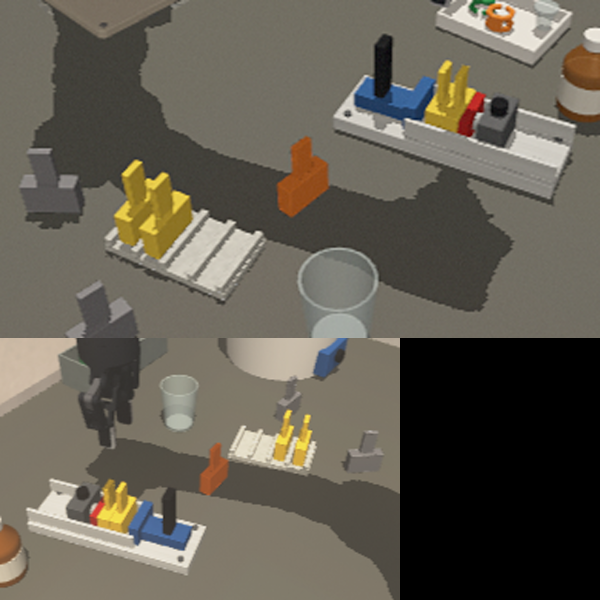

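Both spacers stand upright, side by side, between the blue face and red pad ((450,95) in the composite), with about 11–12 mm left. Two spacers remain in the rack. Next is the handle.

>>> arm_command([
  [[-3, -1, 0, 0, 0, -0.6], [-6, -1.9, 0, 0, 0, -0.6], [-7.2, -2.24, 0, 0, 0, -0.6], [-7.2, -2.24, 0, 0, 0, -0.6], [-7.2, -2.24, 0, 0, 0, -0.6], [-7.2, -2.24, -3, 0, 0, -0.6], [-7.2, -2.24, -6, 0, 0, -0.6], [-7.2, -2.24, -9, 0, 0, -0.6], [-7.2, -2.24, -11, 0, 0, -0.6], [-7.2, -2.24, -12.3, 0, 0, -0.6], [-7.2, -2.24, -12.3, 0, 0, -0.6], [-7.2, -2.24, -12.3, 0, 0, -0.6]],
])

```text
clock: 18.55
position: [0.5056, 0.0216, 0.0779]
ee_rot: [-0.101, 0.7, -0.7, 0.101]
ft_force: [0.5, 0.3, 0.2]
grip_width: 0.585
```

>>> arm_command([
  [[0, 0, 0, 0, 0, 0], [0, 0, 0, 0, 0, 0], [0, 0, 0, 0, 0, 0], [0, 0, 0, 0, 0, 0], [0, 0, 0, 0, 0, 0], [0, 0, 0, 0, 0, 0], [0, 0, 0, 0, 0, 0]],
], claw=1.5, newtons=70)

```text
clock: 19.25
position: [0.5056, 0.0225, 0.0787]
ee_rot: [-0.1, 0.7, -0.7, 0.102]
ft_force: [-1.8, 3.8, 6.9]
grip_width: 0.294
```

>>> arm_command([
  [[0.2, 0.03, -0.05, 0, 0, 0], [0.4, 0.08, -0.1, 0, 0, 0], [0.6, 0.14, -0.1, 0, 0, 0], [0.8, 0.2, -0.1, 0, 0, 0], [0.96, 0.25, -0.1, 0, 0, 0], [0.96, 0.25, -0.1, 0, 0, 0], [0.96, 0.25, -0.1, 0, 0, 0]],
])

```text
clock: 19.95
position: [0.516, 0.0256, 0.0787]
ee_rot: [-0.1, 0.7, -0.7, 0.103]
ft_force: [-3.3, 6.3, 12.7]
grip_width: 0.296
```

>>> arm_command([
  [[0.1, 0.03, 0, 0, 0, 0], [0.1, 0.03, 0, 0, 0, 0]],
])

```text
clock: 20.15
position: [0.5164, 0.0257, 0.0787]
ee_rot: [-0.1, 0.7, -0.7, 0.102]
ft_force: [-7.3, 5.2, 16.2]
grip_width: 0.297
```

>>> arm_command([
  [[0.1, 0.03, 0, 0, 0, 0], [0.1, 0.03, 0, 0, 0, 0]],
])

```text
clock: 20.35
position: [0.517, 0.0259, 0.0787]
ee_rot: [-0.101, 0.7, -0.7, 0.102]
ft_force: [-9.5, 4.8, 18.6]
grip_width: 0.293
```

>>> arm_command([
  [[0.1, 0.03, 0, 0, 0, 0], [0.1, 0.03, 0, 0, 0, 0]],
])

```text
clock: 20.55
position: [0.5178, 0.0261, 0.0787]
ee_rot: [-0.101, 0.7, -0.7, 0.102]
ft_force: [-10.1, 3.9, 20.7]
grip_width: 0.296
```

>>> arm_command([
  [[-0.02, 0.08, 0.15, 0, 0, 0], [-0.03, 0.12, 0.3, 0, 0, 0], [-0.03, 0.12, 0.3, 0, 0, 0]],
])

```text
clock: 20.85
position: [0.5163, 0.0257, 0.0789]
ee_rot: [0.101, -0.7, 0.7, -0.1]
ft_force: [-1.8, 0.9, -7.5]
grip_width: 0.296
```

```bash
python3 look.py 8;python3 ch.py 8 2
```

```text
[0.51632143 0.02572276 0.078877  ] [-5.01790827  1.09678645 -7.30059949] 0.29546426086580857 20.95
channel spacers local [[-13.4, -0.1, np.float64(-1.8)], [6.7, 0.3, np.float64(0.3)]] 0.0006016449547897953
scene red x [0.0198 0.0291] blue x [-0.0828 -0.0249]
  handle [-0.0779 -0.0088] 0.0038528981107632757 124
side red x [0.0201 0.0274] blue x [-0.0381 -0.0252]
  handle [-0.0782  0.0003] 0.0004500044920030602 46
```

View pics/both8.png

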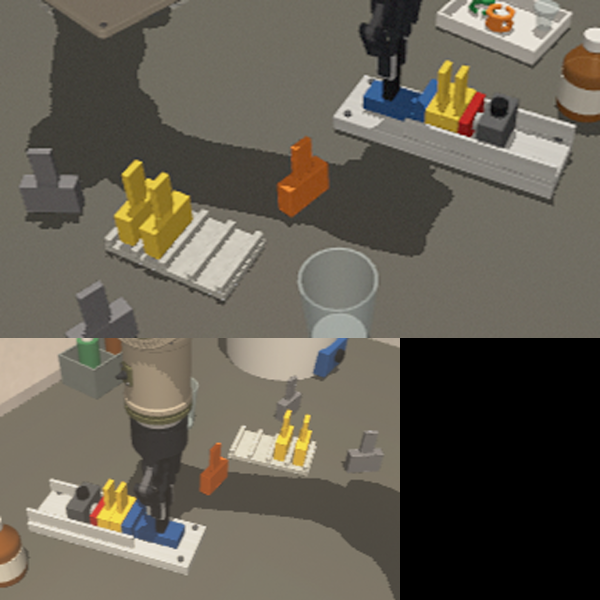

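>>> arm_command([
  [[0.1, 0.03, -0.08, 0, 0, 0], [0.1, 0.03, -0.08, 0, 0, 0], [0.1, 0.03, -0.08, 0, 0, 0]],
])

```text
clock: 21.25
position: [0.5178, 0.0261, 0.0788]
ee_rot: [0.101, -0.7, 0.7, -0.101]
ft_force: [-6.9, 1.4, 1.5]
grip_width: 0.293
```

>>> arm_command([
  [[0.1, 0.03, 0, 0, 0, 0], [0.1, 0.03, 0, 0, 0, 0]],
])

```text
clock: 21.45
position: [0.5186, 0.0264, 0.0788]
ee_rot: [0.101, -0.7, 0.7, -0.1]
ft_force: [-8.2, -0.6, 2.2]
grip_width: 0.295
```

>>> arm_command([
  [[0.1, 0.03, 0, 0, 0, 0], [0.1, 0.03, 0, 0, 0, 0]],
])

```text
clock: 21.65
position: [0.5194, 0.0266, 0.0788]
ee_rot: [0.102, -0.7, 0.7, -0.1]
ft_force: [-9.8, 0.3, 3.8]
grip_width: 0.293
```

>>> arm_command([
  [[0.1, 0.03, 0, 0, 0, 0], [0.1, 0.03, 0, 0, 0, 0]],
])

```text
clock: 21.85
position: [0.5202, 0.0268, 0.0788]
ee_rot: [0.102, -0.7, 0.7, -0.1]
ft_force: [-10.5, 0.1, 4.8]
grip_width: 0.292
```

>>> arm_command([
  [[0.1, 0.03, 0, 0, 0, 0], [0.1, 0.03, 0, 0, 0, 0]],
])

```text
clock: 22.05
position: [0.521, 0.0271, 0.0788]
ee_rot: [0.102, -0.7, 0.7, -0.1]
ft_force: [-12.7, -0.1, 6.2]
grip_width: 0.293
```

```bash
python3 look.py 9;python3 ch.py 9 2; python3 - <<'E'
from fit import *
o=manip.get_obs(); print('tcp local',loc(o['position'][None],.5905,.0464,.2865))
X=(.5905,.0464,.2865)
for tag in '0789':
    D=data(tag); P,H=D['scene'][:2]; l=loc(P,*X); ins=(l[:,0]>-.01)&(l[:,0]<.06)&(np.abs(l[:,1])<.05)
    r=l[red(H)&ins&(l[:,2]>.055)]; r2=loc(D['side'][0],*X); r2=r2[red(D['side'][1])&(np.abs(r2[:,1])<.05)&(np.abs(r2[:,0])<.06)&(r2[:,2]>.05)]
    print(tag,'red top mean x scene',r[:,0].mean().round(5),np.percentile(r[:,0],[90,97]),len(r),'side',r2[:,0].mean().round(5),np.percentile(r2[:,0],[90,97]),len(r2))
E
```

```text
[0.52101699 0.02706925 0.07882282] [-11.69688241  -1.06228298   6.05031626] 0.2928555062142401 22.15
channel spacers local [[-8.4, 0.2, np.float64(-0.5)], [11.6, 0.4, np.float64(0.5)]] 0.0006614761686806452
scene red x [0.0247 0.034 ] blue x [-0.0785 -0.0201]
  handle [-0.0728 -0.0083] 0.004413618432678129 131
side red x [0.0241 0.0327] blue x [-0.0336 -0.0199]
  handle [-0.0734 -0.    ] 0.0004034045433469807 41
tcp local [[-0.0721136   0.00109286  0.07882282]]
0 red top mean x scene 0.02444 [0.02848196 0.0289789 ] 99 side 0.02201 [0.02639683 0.02719207] 78
7 red top mean x scene 0.02441 [0.02831977 0.0288032 ] 96 side 0.02351 [0.02674822 0.02749283] 39
8 red top mean x scene 0.02427 [0.0283061  0.02873814] 94 side 0.02385 [0.02710008 0.02741767] 42
9 red top mean x scene 0.02927 [0.0332261  0.03382718] 92 side 0.02893 [0.03170445 0.0321703 ] 42
```

View pics/both9.png

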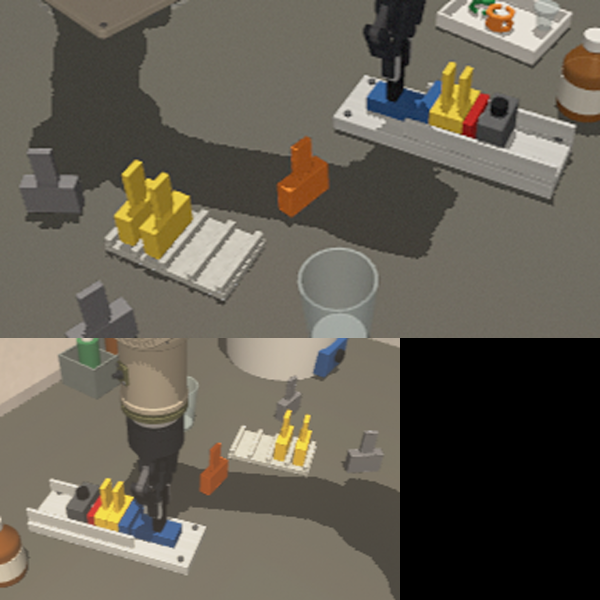

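The red pad has moved 5.0 mm (scene) and 5.1 mm (side). The spacers moved 4.9–5.0 mm, and the axial force of about 11.5 N matches 9 N plus the follower spring. I'll hold briefly to confirm it is steady.

>>> arm_command([
  [[0, 0, 0, 0, 0, 0], [0, 0, 0, 0, 0, 0], [0, 0, 0, 0, 0, 0], [0, 0, 0, 0, 0, 0], [0, 0, 0, 0, 0, 0]],
])

```text
clock: 22.65
position: [0.521, 0.0271, 0.0788]
ee_rot: [0.102, -0.7, 0.7, -0.1]
ft_force: [-11.9, -1.1, 4.9]
grip_width: 0.29
```

```bash
python3 look.py 10; python3 ch.py 10 2; python3 -c "
from h import manip
print(manip.hand_in())"
```

```text
[0.52102432 0.02710343 0.07883665] [-11.24623494  -0.34742666   5.20583141] 0.29389021255622144 22.75
channel spacers local [[-8.5, 0.2, np.float64(-0.2)], [11.6, 0.4, np.float64(-0.1)]] 0.000581818473104118
scene red x [0.0245 0.0338] blue x [-0.0776 -0.0199]
  handle [-0.0726 -0.0088] 0.0039529511449042706 125
side red x [0.0248 0.0359] blue x [-0.0339 -0.0204]
the job is handed in; nothing more can be done
None
```

I stood two yellow spacers upright in the channel and clamped them with the follower. The job was handed in at about 23 s with the handle still gripped and the pad pushed in about 5 mm, half its travel.

- **Gap:** it measured about 52 mm, by camera and by feeling the contact with the pad. Two spacers leave about 12 mm. The other two spacers stayed in the rack, and I did not touch the bystanders or look-alikes.
- **Pad travel:** the scene camera showed the pad moved 5.0 mm and the side camera 5.1 mm. The spacers moved 4.9–5.0 mm, and the tool 4.9 mm.
- **Force:** the axial push was about 11–12 N. That fits 9 N from the pad plus the weak follower spring, and it held steady over the last half second.
- **Checks that disagreed:** while the fingers covered the handle, the scene camera's fit of it was poor (about 4 mm residual). In the last pictures the side camera saw too little of the handle to fit, so I relied on the pad, spacer and tool positions. During the first push the upward force on the tool reached about 21 N from a slightly low tool height. I relieved that before the final push.

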